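Pour spare fuses into the tilt-out bin

TASK

Pull the tilt-out front of the white cabinet right out to its stop, then carry the caddy over and pour its three ceramic fuses into the tilted opening from close above, without touching the fuses with the gripper. Leave the front tilted out with all three fuses in the bin, and stand the emptied caddy upright on the shelf board again. Leave the lamp, the spanner and the door wedge where they are.

Things in the scene. Friction and masses are not known exactly. Their poses are not given: they have to be found in the camera images.
- cabinet: Fixed white plastic cabinet, 170 deep (x) x 150 wide (y) x 130 high, closed top. Origin: on the board, middle of the front's lower edge, on the hinge line of the tilting front. Its +x points back into the cabinet, -x out of its front (towards the robot), y across, z up; turned up to 0.3 rad from the world axes.
- bin (a joint): Tilt of the bin in rad about the hinge line (cabinet's y axis through its origin): 0 closed, front upright; 0.70 at the stop, its top moved out to the cabinet's -x and down. Starts at 0 to 0.1. Stiff: takes about 2 to 4 N at the lip and stays where it is left. Bin in one piece: front panel 8 thick x 150 x 170 high with its inner face on the hinge line, floor 100 deep, back wall 60 high, side cheeks.
- lip (a point): Middle of the top edge of the bin's front panel, half-way through its 8 mm. The panel's top 40 mm is a bare pull lip that stands above the cabinet's top when closed, free on both sides: hook it from behind or pinch it from above. Axes turn with the bin: z up along the panel, x to the inside. At the stop it lies about 113 mm in front of the hinge line and 127 mm up.
- mouth (a point): Fixed point in the cabinet's axes: middle of the opening to pour into once the front is at its stop, 55 mm in front of the hinge line, 130 mm above the board. The mouth is about 105 mm (x) x 122 mm (y), between the lip and the front edge of the cabinet's top.
- well (a point): Middle of the bin's inside, 50 mm behind the panel's inner face and 50 mm up from the hinge line in the bin's own axes (x from panel to back wall, y across, z up along the panel). A fuse is in the bin when its centre is within 55 mm of this in x, 63 mm in y, and from 50 mm below to 90 mm above in z.
- caddy_grip (a point): Centre of the crossbar handle of the loose grey plastic caddy (about 0.25 kg), 61 mm above its underside. The crossbar, 14 thick (caddy x) x 74 long (caddy y) x 24 high, bridges the trough over its middle, 45 mm above its floor. Axes are the caddy's: -x to the pouring edge, y along the crossbar, z up. Starts turned up to 0.7 rad from the world axes.
- pour_edge (a point): Middle of the caddy's pouring edge, 80 mm to -x of the crossbar and 47 mm below its centre. The caddy is an open trough 155 long (x -80 to +75) x 74 wide, sides and +x end wall 32 high, 4 thick. The -x end is open: the floor rises there as a 16 degree ramp over the last 35 mm to this edge. Tipped about 35 degrees or more to -x, the fuses roll out.
- fuse0: White ceramic cartridge fuse with steel end caps, cylinder 27 diameter x 60 long, about 75 g; origin at its centre, axis along its own y. Starts lying crosswise in the caddy, nearest the pouring edge; free to roll.
- fuse1: White ceramic cartridge fuse with steel end caps, cylinder 27 diameter x 60 long, about 75 g; origin at its centre, axis along its own y. Starts lying crosswise in the caddy, in the middle; free to roll.
- fuse2: White ceramic cartridge fuse with steel end caps, cylinder 27 diameter x 60 long, about 75 g; origin at its centre, axis along its own y. Starts lying crosswise in the caddy, nearest the end wall; free to roll.
- lamp: Bystander: small lamp like a yellow hard hat, 110 diameter x 110 high, loose; origin under its centre. Stands behind the work.
- spanner: Bystander: steel spanner 200 long, about 10 thick, loose, lying across nearest the robot; origin under its middle, long axis its x.
- wedge: Bystander: blue silicone door wedge 120 long (x) x 42 wide x 34 high at its +x end, loose; origin under its middle.
Things that resemble listed ones, but are neither listed nor needed, are in the scene too. Several things have the shape of the cabinet; the one meant has the colours described above.

How it is judged:
By the outcome, as a careful person would: the job done as asked, in the order asked, and still so for the second after the job is handed in, with the robot touching nothing.
It also fails if it takes over 72 s, if anything falls off the work surface, if the arm or the gripper's body presses on something with over 40 N, if the wrist force passes 120 N, or if a joint passes its speed limit or range.

ROBOT

A 7-joint arm with a two-finger parallel gripper is mounted at the origin on the work surface. World frame = base frame: x ahead of the robot, y to its left, z up, the work surface at z = 0. Lengths are in m, angles in rad, forces in N, time in s.
With the tool pointing down it reaches from about 0.4 to 0.9 m from the base axis. Payload 5.6 kg.
Tool frame: the origin (TCP) lies at the centre of the arm's flange, where the gripper is bolted on; the fingertips stand 190 mm ahead of it and the grasp point (between the pads) lies 171 mm ahead of it (arm.hold_point_z is the distance from the TCP to the grasp point, in m); z points along the fingers, y is the line along which they close (so a half turn about z gives the same grasp; the last joint's range is limited). The gripper opens to 92 mm and grips with 3 to 60 N. Pads are 20 mm wide; open, the fingers measure 128 mm over their backs; the gripper's body (75 mm by 189 mm) begins 69 mm behind the grasp point.
Start: joints at [1.091, 0.468, -0.012, 1.603, 0.006, 1.071, -0.056], TCP at [0.275, -0.589, 0.405] pointing down, gripper open.
Joint ranges: [-2.53, 2.53], [-0.31, 2.02], [-1.57, 1.55], [0.28, 2.44], [-1.29, 4.43], [0.15, 1.84], [-2.92, 2.92]. Speed limits (rad/s): [2.57, 2.57, 3.14, 3.14, 3.14, 3.14, 3.14].

INTERFACE

Orientations are given as [roll, pitch, yaw] about the fixed x, y, z axes, in that order (R = Rz(yaw) Ry(pitch) Rx(roll)).
In Python, from bench import read_state, cams, ticket, arm gives the robot as it stands.
- The arm moves only by the tool arm_command, never from a script. Its arguments are lists of equal length, an entry for each row: "slide": the shift along the tool's x, y, z as a fraction of full scale, a list of three; "turn": the turn, a rotation vector about the tool's x, y, z as a fraction of full scale, a list of three. A call has 1 to 10 rows; each row is the pose to reach, as a shift and turn from the pose commanded when the call began, along the tool's axes at that moment; what a row does not reach only later rows make up. Full scale, the value 1, is 250 mm for a shift and 0.5 rad for a turn. A row lasts 1/12 s, in which the tool goes at most 41.7 mm and 7.16 degrees, less where a joint would pass 70% of its speed; a pose out of reach is approached as far as the arm can. A call with a number of a shift or a turn outside -1 to 1 is refused whole. A call with a gripper value outside its range is refused whole. "gripper" is the finger opening in mm, from 0 to 91.9, set as the call begins (left out, the last holds). The fingers move at their own pace and stop on an object; "grip_force" is the grip in N (left out, the last holds). Time passes only in rows, so rows that repeat a pose let the fingers close. It gives the time, the measured TCP pose, the force, the opening and the grip force at its end, in the units of the state.
- read_state(): the state, without advancing time (a new reading comes with each control period).
- cams.read_camera(name): name is "scene" or "top"; returns the picture (400x640x3 uint8, red, green, blue); there is no depth.
- cams.camera_info(name): a dict with "fx", "fy", "cx", "cy" (pixels), "origin" and "orientation" of the camera in the world. Camera axes: x right, y down, z forward; pixel columns grow to the right and rows downward; lengths in m; the calibration is good to about 2 mm. A picture is of the moment at which its call begins. camera_info takes no time and is no camera call.
- ticket.hand_in(): hands the job in; it is judged then, once.
The state is a dict: "time": time; "q": joint angles; "qd": joint speeds; "tau": joint torques, N m; "tcp_pos": TCP position; "orientation": TCP orientation; "wrist_force": force on the tool from outside, world axes, zero at the start; "wrist_torque": the same for the moment, N m; "finger_gap": opening from 0.0 (shut) to 1.0 (fully open); "finger_force": force on a finger pad.
Only numpy, scipy, OpenCV 4.12 (cv2) and the standard library are available. Lean on these libraries where they do the work, as an engineer would, in place of code of your own. Each camera call takes 0.05 s, during which the arm holds its last target. There are 200 camera calls.

## Working session

There is one attempt and no reset: what is moved stays moved. The work goes in short steps, Python scripts to look and compute and a tool call to move; the robot and the scene stay as the last step left them, time stands still between calls to the robot, and variables do not carry over. Pictures are saved under pics/ and viewed, at most 10 in all, crops included, and the job is handed in when it is done.

Besides the shell and the picture viewer there is one more tool, called after "Request:" by a JSON object that holds its "name" and its "arguments". arm_command: Moves the arm, as the interface text tells. Shift numbers are shares of 250 mm and turn numbers shares of 0.5 rad, none past 1 either way. Its arguments: {"type":"object","properties":{"slide":{"type":"array"},"turn":{"type":"array"},"gripper":{"type":"number"},"grip_force":{"type":"number"}},"required":["slide","turn"]}

```bash
mkdir -p pics; ls
python3 - <<'E'
from bench import read_state,cams,arm
import cv2,numpy as np
for n in ("scene","top"):
    im=cams.read_camera(n); cv2.imwrite(f"pics/{n}0.png",im[:,:,::-1]); print(n,cams.camera_info(n))
s=read_state();print(s);print(arm.hold_point_z)
a=cv2.imread("pics/scene0.png");b=cv2.imread("pics/top0.png")
E
```

```text
pics
scene {'fx': 394.47351536300596, 'fy': 394.47351536300596, 'cx': 322.3602153950437, 'cy': 192.71565277692065, 'origin': array([ 1.03348408, -0.02106469,  0.93111   ]), 'orientation': array([-2.56633775, -0.00893229,  1.60929615])}
top {'fx': 461.21697998226074, 'fy': 461.21697998226074, 'cx': 314.8804650163434, 'cy': 199.96030658085752, 'origin': array([ 0.35889744, -0.02224464,  1.31536729]), 'orientation': array([-3.01101961e+00, -2.77410667e-03, -1.54919123e+00])}
{'time': 0.1, 'q': array([ 1.09098275,  0.46830093, -0.01158439,  1.60348336,  0.00599472,
        1.07138737, -0.05633609]), 'qd': array([-0.00216792, -0.00224009, -0.00184571, -0.00257541, -0.00038259,
       -0.00075053,  0.00072014]), 'tau': array([ 1.65706570e-03, -5.21650779e+01, -1.20186844e-02, -2.44368017e+01,
       -5.67407347e-02,  1.41390457e-02,  6.03164631e-05]), 'tcp_pos': array([ 0.27484979, -0.58880527,  0.40384763]), 'orientation': array([-3.14005227e+00,  1.16264934e-04,  4.36693886e-01]), 'wrist_force': array([-0.52540109,  0.05940681,  0.3244941 ]), 'wrist_torque': array([-0.05090911,  0.00941907,  0.07804068]), 'finger_force': 0.0, 'finger_gap': 0.9973040027616051}
0.1714
```

View pics/scene0.png

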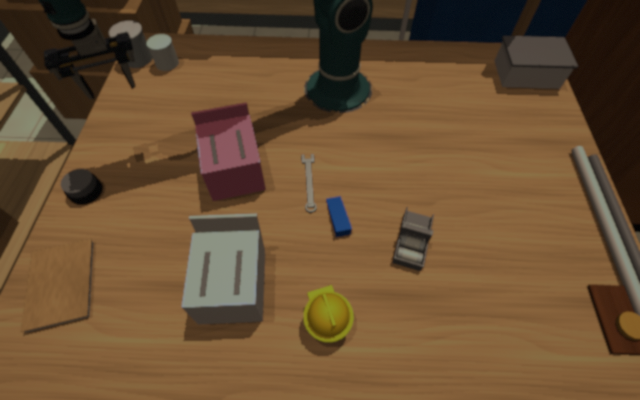

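View pics/top0.png

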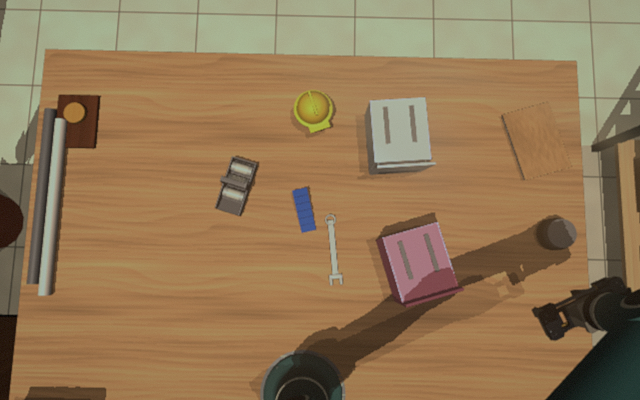

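White cabinet: top (400,135), scene (228,270). The pink one at top (418,262) has the same shape but the wrong colour. The caddy is at top (237,185), scene (413,240). I'll confirm both in an enlarged crop.

Run:
```python
import cv2,numpy as np
a=cv2.imread("pics/scene0.png");b=cv2.imread("pics/top0.png")
r=lambda i,x,y,w,h:cv2.resize(i[y:y+h,x:x+w],(400,300),interpolation=cv2.INTER_CUBIC)
t=np.vstack([np.hstack([r(b,200,145,80,60+20-20),r(b,355,90,100,75+15-15)]),np.hstack([r(a,373,205,80,60+10-10),r(a,170,205,160,120)])])
# shift caddy crops to cover fully
t[:300,:400]=r(b,185,145,104,78);t[300:,:400]=r(a,361,201,104,78)
cv2.imwrite("pics/crop0.png",t)
```

```text
(no output)
```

View pics/crop0.png

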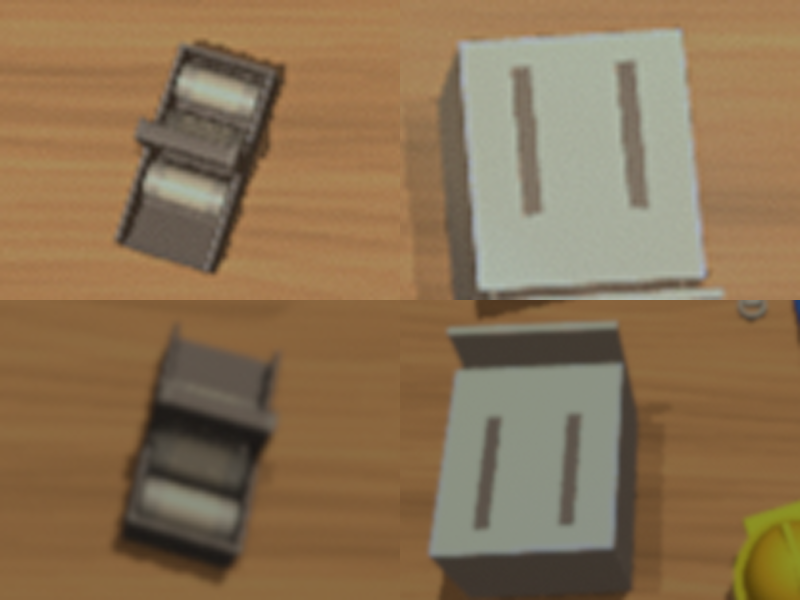

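The crop shows the white cabinet with its grey lip on the robot side (lip at top y≈163, scene (189..257,216)). In the caddy the open ramp end faces the robot, and the crossbar is at about top (234,182), scene (417,230). Next I'll triangulate.

```bash
cat > h.py <<'E'
import numpy as np
from scipy.spatial.transform import Rotation as R
from bench import cams
def ray(n,p):
    c=cams.camera_info(n); d=np.array([(p[0]-c['cx'])/c['fx'],(p[1]-c['cy'])/c['fy'],1.])
    return np.array(c['origin']),R.from_euler('xyz',c['orientation']).as_matrix()@(d/np.linalg.norm(d))
def plane(n,p,z):
    o,d=ray(n,p); return o+d*(z-o[2])/d[2]
def tri(pt,ps):
    o1,d1=ray('top',pt);o2,d2=ray('scene',ps)
    t=np.linalg.lstsq(np.c_[d1,-d2],o2-o1,rcond=None)[0]
    a,b=o1+t[0]*d1,o2+t[1]*d2
    return ((a+b)/2).round(4),round(np.linalg.norm(a-b)*1e3,1)
def proj(n,P):
    c=cams.camera_info(n); v=R.from_euler('xyz',c['orientation']).as_matrix().T@(np.array(P)-c['origin'])
    return np.array([c['cx']+c['fx']*v[0]/v[2],c['cy']+c['fy']*v[1]/v[2]])
E
python3 - <<'E'
from h import *
T={'BL':(370,100.75),'BR':(425.5,97.5),'FR':(431.25,159.25),'FL':(375,162.5)}
S={'BL':(254.8,305),'BR':(182,307.4),'FR':(194,233),'FL':(258.8,229.8)}
for k in T: print(k,tri(T[k],S[k]),plane('top',T[k],.13).round(3),plane('scene',S[k],.13).round(3))
for p in [(188.8,217),(256.8,214.2)]: print('lip scene z.17',plane('scene',p,.17).round(3))
print('lipR top',plane('top',(355+723/4,90+292/4),.17).round(3))
c=lambda x,y:(185+x/3.846,145+y/3.846); s=lambda x,y:(361+x/3.846,201+y/3.846)
print('bar',tri(c(190,142),s(215,412-300)),plane('top',c(190,142),.073),plane('scene',s(215,112),.073))
for n,p in (('top',c(140,122)),('top',c(240,155)),('scene',s(160,105)),('scene',s(275,120))): print('barend',plane(n,p,.073).round(3))
print('pour corners',[plane('top',c(*q),.014).round(3) for q in((118,240),(213,270))],'back', [plane('top',c(*q),.032).round(3) for q in((183,45),(283,68))])
print('wall scene', [plane('scene',s(*q),.032).round(3) for q in((130,222),(240,240))])
E
```

```text
BL (array([ 0.7893, -0.1642,  0.1172]), np.float64(1.6)) [ 0.785 -0.163  0.13 ] [ 0.793 -0.161  0.13 ]
BR (array([ 0.8009, -0.3132,  0.1189]), np.float64(2.4)) [ 0.797 -0.312  0.13 ] [ 0.804 -0.308  0.13 ]
FR (array([ 0.6308, -0.3256,  0.1204]), np.float64(4.0)) [ 0.629 -0.325  0.13 ] [ 0.636 -0.32   0.13 ]
FL (array([ 0.6182, -0.1771,  0.1242]), np.float64(2.5)) [ 0.617 -0.178  0.13 ] [ 0.621 -0.175  0.13 ]
lip scene z.17 [ 0.617 -0.325  0.17 ]
lip scene z.17 [ 0.603 -0.176  0.17 ]
lipR top [ 0.616 -0.58   0.17 ]
bar (array([0.5692, 0.2023, 0.0604]), np.float64(3.1)) [0.56690487 0.19852063 0.073     ] [0.57599521 0.2006427  0.073     ]
barend [0.581 0.235 0.073]
barend [0.558 0.163 0.073]
barend [0.572 0.166 0.073]
barend [0.58  0.238 0.073]
pour corners [array([0.502, 0.259, 0.014]), array([0.482, 0.188, 0.014])] back [array([0.646, 0.214, 0.032]), array([0.631, 0.14 , 0.032])]
wall scene [array([0.636, 0.15 , 0.032]), array([0.645, 0.219, 0.032])]
```

```bash
cat >> h.py <<'E'
from bench import read_state
def go(tcp,rpy):
    s=read_state(); A=R.from_euler('xyz',s['orientation']); B=R.from_euler('xyz',rpy)
    print('slide',(A.inv().apply(np.array(tcp)-s['tcp_pos'])/.25).round(3),'turn',((A.inv()*B).as_rotvec()/.5).round(3))
E
python3 - <<'E'
from h import *
from bench import arm
print([a for a in dir(arm) if a[0]!='_'])
go((.644,-.249,.405),(np.pi,0,.084))
E
```

```text
['PlanningError', 'hold_point_z']
slide [ 1.913 -0.607 -0.004] turn [-0.003  0.001  0.705]
```

Request:
{"name": "arm_command", "arguments": {"slide": [[0.95,-0.3,0],[0.95,-0.3,0],[0.95,-0.3,0],[0.95,-0.3,0],[0.95,-0.3,0],[0.95,-0.3,0],[0.95,-0.3,0],[0.95,-0.3,0]], "turn": [[0,0,0],[0,0,0],[0,0,0],[0,0,0],[0,0,0],[0,0,0],[0,0,0],[0,0,0]], "gripper": 0}}

```text
time: 0.77
tcp_pos: [0.4608, -0.4178, 0.4043]
orientation: [-3.14, -0.001, 0.443]
wrist_force: [-0.2, -1.0, -0.6]
finger_gap: 0.44
finger_force: 0.0
```

Request:
{"name": "arm_command", "arguments": {"slide": [[0.96,-0.31,0],[0.96,-0.31,0],[0.96,-0.31,0],[0.96,-0.31,0],[0.96,-0.31,0],[0.96,-0.31,0],[0.96,-0.31,0],[0.96,-0.31,0]], "turn": [[0,0,0.705],[0,0,0.705],[0,0,0.705],[0,0,0.705],[0,0,0.705],[0,0,0.705],[0,0,0.705],[0,0,0.705]]}}

```text
time: 1.43
tcp_pos: [0.6443, -0.247, 0.4037]
orientation: [-3.141, 0.001, 0.088]
wrist_force: [-0.7, -0.4, -1.2]
finger_gap: 0.009
finger_force: 0.0
```

Run:
```python
from h import *
import cv2
s=read_state();print(s['tcp_pos'],s['orientation'],s['q'].round(2),s['time'])
go((.644,-.249,.335),(np.pi,0,.084))
a=cams.read_camera('scene')[150:330,140:320,::-1];b=cams.read_camera('top')[70:200,350:480,::-1]
cv2.imwrite('pics/hook.png',np.hstack([cv2.resize(a,(400,400)),cv2.resize(b,(400,400))]))
```

```text
[ 0.64431067 -0.24704919  0.40371346] [-3.14062973e+00  7.65534237e-04  8.79502119e-02] [ 0.36  0.54 -0.07  1.49  0.04  1.11 -1.19] 1.4333
slide [-0.002  0.008  0.275] turn [-0.002  0.002  0.008]
```

View pics/hook.png

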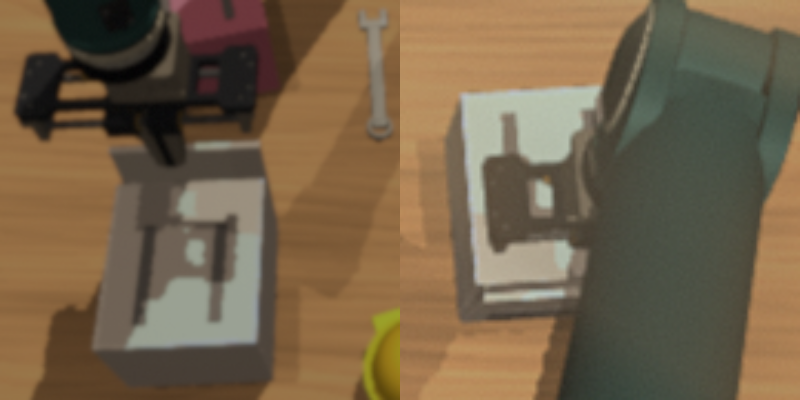

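The closed fingertips are at scene ≈(217,222), over the front of the cabinet top and just behind the lip (≈(223,215)). They are near the middle of the lip, so I'll lower and watch the force.

Request:
{"name": "arm_command", "arguments": {"slide": [[0,0,0.1],[0,0,0.2],[0,0,0.275],[0,0,0.275],[0,0,0.275]], "turn": [[0,0,0],[0,0,0],[0,0,0],[0,0,0],[0,0,0]]}}

```text
time: 1.95
tcp_pos: [0.6416, -0.2514, 0.3353]
orientation: [3.141, 0.003, 0.081]
wrist_force: [0.2, -0.7, 0.0]
finger_gap: 0.002
finger_force: 0.0
```

Run:
```python
from h import *
print(proj('scene',(.644,-.247,.145)),read_state()['tcp_pos'])
for th in(.1,.25,.4,.55,.7,.72,.75):
    r=.152; x=-r*np.sin(th)+.010; z=r*np.cos(th)+.19
    P=np.array([.626,-.2505])+x*np.array([.9965,.084]); print(th); go((*P,z),(np.pi,0,.084))
```

```text
[224.11352981 234.57314972] [ 0.64158987 -0.25136044  0.33530307]
0.1
slide [-0.083 -0.008 -0.024] turn [ 0.     0.005 -0.007]
0.25
slide [-0.172 -0.008 -0.007] turn [ 0.     0.005 -0.007]
0.4
slide [-0.259 -0.008  0.022] turn [ 0.     0.005 -0.007]
0.55
slide [-0.34  -0.007  0.064] turn [ 0.     0.005 -0.007]
0.7
slide [-0.413 -0.007  0.117] turn [ 0.     0.005 -0.007]
0.72
slide [-0.422 -0.007  0.125] turn [ 0.     0.005 -0.007]
0.75
slide [-0.436 -0.007  0.137] turn [ 0.     0.005 -0.007]
```

Request:
{"name": "arm_command", "arguments": {"slide": [[-0.05,0,-0.01],[-0.1,0,-0.015],[-0.14,0,-0.01],[-0.17,0,-0.005],[-0.2,0,0],[-0.23,0,0.01],[-0.26,0,0.02],[-0.29,0,0.035],[-0.32,0,0.05],[-0.34,0,0.065]], "turn": [[0,0,0],[0,0,0],[0,0,0],[0,0,0],[0,0,0],[0,0,0],[0,0,0],[0,0,0],[0,0,0],[0,0,0]]}}

```text
time: 2.78
tcp_pos: [0.5573, -0.2561, 0.3192]
orientation: [-3.141, 0.001, 0.084]
wrist_force: [1.3, -0.9, 2.8]
finger_gap: 0.006
finger_force: 1.1
```

Request:
{"name": "arm_command", "arguments": {"slide": [[-0.02,0,0.01],[-0.04,0,0.025],[-0.055,0,0.04],[-0.07,0,0.05]], "turn": [[0,0,0],[0,0,0],[0,0,0],[0,0,0]]}}

```text
time: 3.12
tcp_pos: [0.5405, -0.2572, 0.3064]
orientation: [-3.141, 0.001, 0.084]
wrist_force: [1.7, -0.0, 0.9]
finger_gap: 0.005
finger_force: 0.9
```

Request:
{"name": "arm_command", "arguments": {"slide": [[-0.01,0,0.005],[-0.01,0,0.005],[-0.02,0,0.01],[-0.02,0,0.01]], "turn": [[0,0,0],[0,0,0],[0,0,0],[0,0,0]]}}

```text
time: 3.45
tcp_pos: [0.5369, -0.2574, 0.3052]
orientation: [3.141, -0.003, 0.085]
wrist_force: [4.6, 1.0, 1.0]
finger_gap: 0.005
finger_force: 1.9
```

Request:
{"name": "arm_command", "arguments": {"slide": [[-0.01,0,0.005],[-0.02,0,0.01],[-0.02,0,0.01]], "turn": [[0,0,0],[0,0,0],[0,0,0]]}}

```text
time: 3.7
tcp_pos: [0.5347, -0.2572, 0.3049]
orientation: [3.139, -0.012, 0.086]
wrist_force: [9.5, 1.2, 4.6]
finger_gap: 0.004
finger_force: 5.7
```

Request:
{"name": "arm_command", "arguments": {"slide": [[-0.01,0,0.005],[-0.02,0,0.01],[-0.02,0,0.01]], "turn": [[0,0,0],[0,0,0],[0,0,0]]}}

```text
time: 3.95
tcp_pos: [0.5326, -0.257, 0.3047]
orientation: [3.137, -0.021, 0.088]
wrist_force: [17.1, 3.3, 9.4]
finger_gap: 0.004
finger_force: 9.7
```

Run:
```python
from h import *
import cv2
s=read_state();print(s['tcp_pos'],s['wrist_force'])
a=cams.read_camera('scene')[150:330,140:320,::-1];b=cams.read_camera('top')[70:200,350:480,::-1]
cv2.imwrite('pics/hook2.png',np.hstack([cv2.resize(a,(400,400)),cv2.resize(b,(400,400))]))
```

```text
[ 0.53261586 -0.25697618  0.30470596] [17.08861732  3.33932087  9.41130568]
```

View pics/hook2.png

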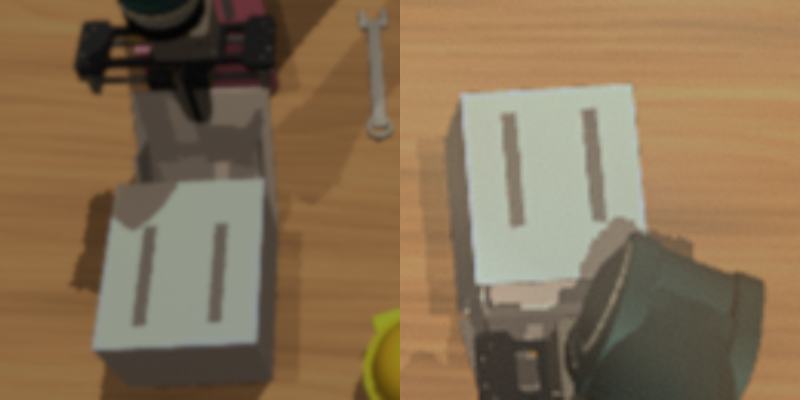

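The front is at its stop: the force rises without further travel, and the contact point gives a tilt of about 0.73 rad. The open bin shows at scene crop (200,130). Next I'll back off the lip, lift, and go to the caddy.

Request:
{"name": "arm_command", "arguments": {"slide": [[0.06,0,0],[0.1,0,0],[0.1,0,-0.15],[0.1,0,-0.3],[0.1,0,-0.45],[0.1,0,-0.45]], "turn": [[0,0,0],[0,0,0],[0,0,0],[0,0,0],[0,0,0],[0,0,0]]}}

```text
time: 4.55
tcp_pos: [0.5521, -0.2575, 0.419]
orientation: [3.137, -0.008, 0.084]
wrist_force: [2.2, -0.2, 0.9]
finger_gap: 0.002
finger_force: 0.0
```

Request:
{"name": "arm_command", "arguments": {"slide": [[0,-0.9,0],[0,-0.9,0],[0,-0.9,0],[0,-0.9,0],[0,-0.9,0],[0,-0.9,0],[0,-0.9,0]], "turn": [[0,0,-0.9],[0,0,-0.9],[0,0,-0.9],[0,0,-0.9],[0,0,-0.9],[0,0,-0.9],[0,0,-0.9]], "gripper": 60}}

```text
time: 5.13
tcp_pos: [0.531, -0.0275, 0.4114]
orientation: [-3.139, 0.002, 0.542]
wrist_force: [0.9, -0.5, -0.3]
finger_gap: 0.485
finger_force: 0.0
```

Run:
```python
from h import *
import cv2
s=read_state();print(s['tcp_pos'],s['orientation'],s['q'].round(2))
go((.571,.200,.40),(np.pi,0,1.30))
b=cams.read_camera('scene');t=cams.read_camera('top')
cv2.imwrite('pics/sc2.png',b[:,:,::-1]);cv2.imwrite('pics/tp2.png',t[:,:,::-1])
r=lambda i,x,y,w,h:cv2.resize(i[y:y+h,x:x+w,::-1],(400,300),interpolation=cv2.INTER_CUBIC)
cv2.imwrite('pics/c2.png',np.vstack([np.hstack([r(t,185,145,104,78),r(t,340,90,160,120)]),np.hstack([r(b,361,201,104,78),r(b,150,150,160,120)])]))
```

```text
[ 0.53103166 -0.02752016  0.41141077] [-3.13883928e+00  1.79882762e-03  5.42187840e-01] [ 0.21  0.28 -0.26  1.87  0.08  1.   -1.12]
slide [ 0.607 -0.697  0.046] turn [-7.000e-03  1.000e-03 -1.516e+00]
```

View pics/c2.png

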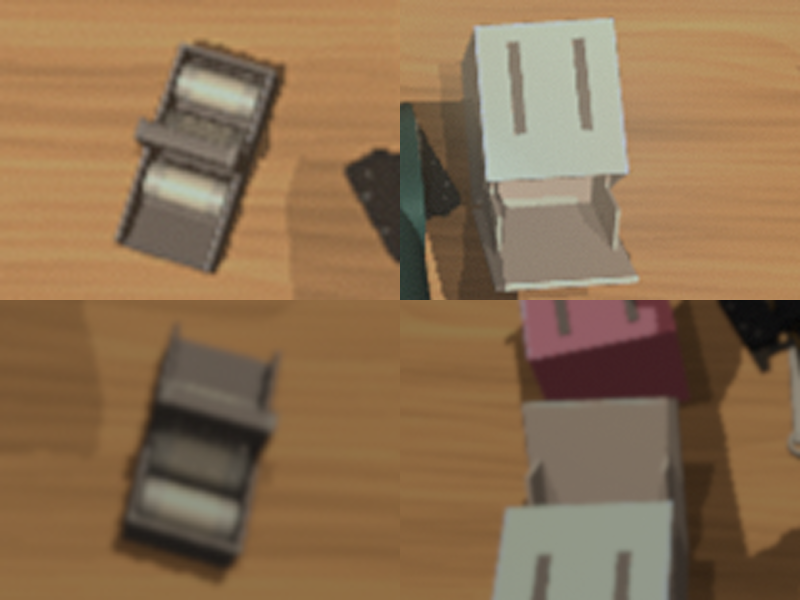

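The front is tilted fully out, with the lip at top ≈(408,203). The caddy is undisturbed. I'll continue to above it.

Request:
{"name": "arm_command", "arguments": {"slide": [[0.6,-0.7,0.04],[0.6,-0.7,0.04],[0.6,-0.7,0.04],[0.6,-0.7,0.04],[0.6,-0.7,0.04],[0.6,-0.7,0.04],[0.6,-0.7,0.04],[0.6,-0.7,0.04]], "turn": [[0,0,-0.9],[0,0,-0.9],[0,0,-0.9],[0,0,-0.9],[0,0,-0.9],[0,0,-0.9],[0,0,-0.9],[0,0,-0.9]], "gripper": 60}}

```text
time: 5.9
tcp_pos: [0.5727, 0.1936, 0.4009]
orientation: [-3.141, 0.002, 0.984]
wrist_force: [0.2, 0.0, -0.3]
finger_gap: 0.651
finger_force: 0.0
```

Request:
{"name": "arm_command", "arguments": {"slide": [[0,0,0],[0,0,0],[0,0,0],[0,0,0],[0,0,0]], "turn": [[0,0,-0.62],[0,0,-0.62],[0,0,-0.62],[0,0,-0.62],[0,0,-0.62]]}}

```text
time: 6.32
tcp_pos: [0.5727, 0.1915, 0.4018]
orientation: [-3.142, 0.002, 1.288]
wrist_force: [0.6, -0.5, 0.8]
finger_gap: 0.654
finger_force: 0.0
```

Run:
```python
from h import *
s=read_state();print(s['tcp_pos'],s['orientation'],s['q'].round(2))
go((.571,.200,.2394+.06),(np.pi,0,1.30))
print('lip',plane('top',(408.4,203.2),.127),plane('scene',(150+200/2.5,150+100/2.5),.127))
```

```text
[0.57274586 0.1915443  0.40180063] [-3.14156827e+00  1.76745372e-03  1.28791792e+00] [-0.03  0.44 -0.46  1.7   0.22  1.05 -0.85]
slide [ 0.031 -0.016  0.41 ] turn [-0.     0.004 -0.024]
lip [ 0.51184007 -0.26523989  0.127     ] [ 0.5142648 -0.2588887  0.127    ]
```

Request:
{"name": "arm_command", "arguments": {"slide": [[0.03,-0.015,0.15],[0.03,-0.015,0.3],[0.03,-0.015,0.4],[0.03,-0.015,0.5],[0.03,-0.015,0.58],[0.03,-0.015,0.65],[0.03,-0.015,0.65],[0.03,-0.015,0.65]], "turn": [[0,0,-0.025],[0,0,-0.025],[0,0,-0.025],[0,0,-0.025],[0,0,-0.025],[0,0,-0.025],[0,0,-0.025],[0,0,-0.025]]}}

```text
time: 6.98
tcp_pos: [0.5705, 0.2016, 0.239]
orientation: [-3.14, 0.002, 1.304]
wrist_force: [-0.4, 0.6, -0.1]
finger_gap: 0.652
finger_force: 0.0
```

Run:
```python
from h import *
import cv2
s=read_state();print(s['tcp_pos'],s['orientation'],s['wrist_force'])
b=cams.read_camera('scene');t=cams.read_camera('top')
r=lambda i,x,y,w,h:cv2.resize(i[y:y+h,x:x+w,::-1],(400,300),interpolation=cv2.INTER_CUBIC)
cv2.imwrite('pics/c3.png',np.hstack([r(t,185,145,104,78),r(b,361,191,104,78)]))
```

```text
[0.57054528 0.20164458 0.23903536] [-3.14032483e+00  1.85982987e-03  1.30425946e+00] [-0.39183414  0.62050369 -0.06450805]
```

View pics/c3.png

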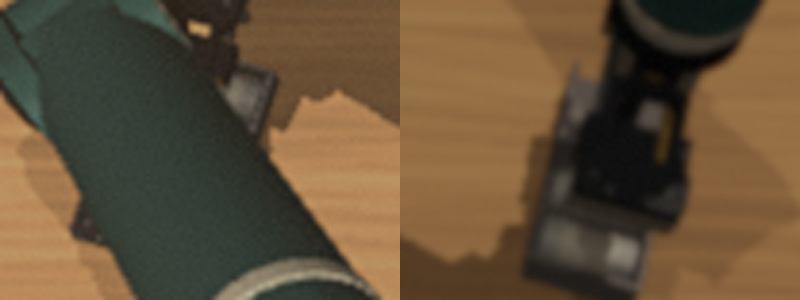

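The scene crop shows the gripper above the crossbar, inside the caddy's outline and aligned with it. I'll close on the crossbar and lift a little.

Request:
{"name": "arm_command", "arguments": {"slide": [[0,0,0],[0,0,0],[0,0,0],[0,0,0],[0,0,0],[0,0,0],[0,0,0],[0,0,0],[0,0,0],[0,0,0]], "turn": [[0,0,0],[0,0,0],[0,0,0],[0,0,0],[0,0,0],[0,0,0],[0,0,0],[0,0,0],[0,0,0],[0,0,0]], "gripper": 5, "grip_force": 40}}

```text
time: 7.92
tcp_pos: [0.57, 0.203, 0.2397]
orientation: [-3.141, 0.0, 1.307]
wrist_force: [-3.1, -0.1, 2.2]
finger_gap: 0.148
finger_force: 40.0
```

Request:
{"name": "arm_command", "arguments": {"slide": [[0,0,-0.02],[0,0,-0.06],[0,0,-0.12],[0,0,-0.2],[0,0,-0.28],[0,0,-0.36],[0,0,-0.44],[0,0,-0.52],[0,0,-0.52]], "turn": [[0,0,0],[0,0,0],[0,0,0],[0,0,0],[0,0,0],[0,0,0],[0,0,0],[0,0,0],[0,0,0]]}}

```text
time: 8.67
tcp_pos: [0.5715, 0.2033, 0.3741]
orientation: [3.135, -0.004, 1.306]
wrist_force: [0.7, 0.1, -3.2]
finger_gap: 0.15
finger_force: 40.0
```

Run:
```python
from h import *
s=read_state();print(s['tcp_pos'],s['orientation'],s['wrist_force'],s['wrist_torque'],s['finger_gap'],s['q'].round(2))
O=np.array([.626,-.2505]);X=np.array([.9965,.084]);M=O-.055*X; print('mouth',M)
# above cabinet: edge over mouth, caddy yaw -.30, level; bar height so caddy underside z=.20
yaw=-.30; cx=np.array([np.cos(yaw),np.sin(yaw)])
def pose(phi,edge,ez,g=.007):
    # caddy axes in (cx,z) plane
    c,sn=np.cos(phi),np.sin(phi); bar=edge+(.080*c-.047*sn)*cx; bz=ez+.080*sn+.047*c
    up=.1714+g; tcp=bar-up*sn*cx; tz=bz+up*c
    Rl=R.from_matrix(np.c_[[-np.sin(yaw),np.cos(yaw),0],[cx[0],cx[1],0],[0,0,-1]])
    ax=np.array([-np.sin(yaw),np.cos(yaw),0])
    Rt=R.from_rotvec(-phi*ax)*Rl
    return (*tcp,tz),Rt.as_euler('xyz')
for phi in (0,.2,.4,.6,.7,.8):
    p,e=pose(phi,M,.165 if phi else .22); print(phi,np.round(p,3),np.round(e,3)); go(p,e)
```

```text
[0.57148349 0.203299   0.37408082] [ 3.13518388 -0.0041875   1.3064688 ] [ 0.70515251  0.11786325 -3.23089047] [ 0.06054484 -0.13560923 -0.02969796] 0.14959907411128423 [-0.05  0.48 -0.46  1.72  0.25  1.   -0.87]
mouth [ 0.5711925 -0.25512  ]
0 [ 0.648 -0.279  0.445] [3.142 0.    1.271]
slide [-1.78   0.8   -0.288] turn [ 0.013 -0.009  0.071]
0.2 [ 0.603 -0.265  0.402] [ 2.942 -0.     1.271]
slide [-1.775  0.613 -0.114] turn [-0.387 -0.016  0.07 ]
0.4 [ 0.558 -0.251  0.404] [2.742 0.    1.271]
slide [-1.768  0.422 -0.123] turn [-0.787 -0.023  0.069]
0.6 [ 0.513 -0.237  0.396] [2.542 0.    1.271]
slide [-1.761  0.234 -0.094] turn [-1.187 -0.03   0.067]
0.7 [ 0.491 -0.23   0.389] [2.442 0.    1.271]
slide [-1.758  0.143 -0.066] turn [-1.387 -0.033  0.065]
0.8 [ 0.47  -0.224  0.379] [ 2.342 -0.     1.271]
slide [-1.755  0.055 -0.028] turn [-1.587 -0.037  0.064]
```

Request:
{"name": "arm_command", "arguments": {"slide": [[-0.02,0,-0.04],[-0.05,0,-0.08],[-0.09,0,-0.13],[-0.14,0,-0.18],[-0.2,0,-0.23],[-0.26,0,-0.27],[-0.32,0,-0.3],[-0.38,0,-0.32],[-0.44,0,-0.33],[-0.5,0,-0.33]], "turn": [[0.02,0,0],[0.05,0,0],[0.08,0,0],[0.11,0,0],[0.14,0,0],[0.17,0,0],[0.2,0,0],[0.2,0,0],[0.2,0,0],[0.2,0,0]]}}

```text
time: 9.5
tcp_pos: [0.5374, 0.0808, 0.4517]
orientation: [-3.04, 0.001, 1.306]
wrist_force: [0.4, 0.0, -5.8]
finger_gap: 0.15
finger_force: 40.0
```

Request:
{"name": "arm_command", "arguments": {"slide": [[-0.06,0.02,0],[-0.12,0.06,0],[-0.18,0.1,0],[-0.24,0.15,0],[-0.3,0.2,0],[-0.36,0.25,0],[-0.42,0.3,0],[-0.48,0.35,0],[-0.54,0.4,0],[-0.6,0.44,0]], "turn": [[0,0,0],[0,0,0],[0,0,0.01],[0,0,0.02],[0,0,0.03],[0,0,0.04],[0,0,0.05],[0,0,0.06],[0,0,0.07],[0,0,0.07]]}}

```text
time: 10.33
tcp_pos: [0.6053, -0.0932, 0.4407]
orientation: [-3.041, 0.004, 1.271]
wrist_force: [0.4, 0.4, -5.5]
finger_gap: 0.143
finger_force: 40.0
```

Request:
{"name": "arm_command", "arguments": {"slide": [[-0.06,0.04,0],[-0.12,0.09,0],[-0.18,0.14,0],[-0.24,0.19,0],[-0.3,0.23,0],[-0.36,0.27,0],[-0.42,0.3,0],[-0.48,0.33,0],[-0.53,0.35,0],[-0.56,0.36,0]], "turn": [[0,0,0],[0,0,0],[0,0,0],[0,0,0],[0,0,0],[0,0,0],[0,0,0],[0,0,0],[0,0,0],[0,0,0]]}}

```text
time: 11.17
tcp_pos: [0.6484, -0.2542, 0.4322]
orientation: [-3.041, 0.005, 1.27]
wrist_force: [-0.0, -0.3, -6.0]
finger_gap: 0.15
finger_force: 40.0
```

```bash
cat >> h.py <<'E'
O=np.array([.626,-.2505]);X=np.array([.9965,.084]);M=O-.055*X
def pose(phi,edge,ez,yaw=-.30,g=.007):
    cx=np.array([np.cos(yaw),np.sin(yaw)]); ax=np.array([-cx[1],cx[0],0])
    c,sn=np.cos(phi),np.sin(phi); bar=edge+(.080*c-.047*sn)*cx; bz=ez+.080*sn+.047*c
    up=.1714+g; tcp=bar-up*sn*cx; tz=bz+up*c
    Rl=R.from_matrix(np.c_[ax,[cx[0],cx[1],0],[0,0,-1]])
    return (*tcp,tz),(R.from_rotvec(-phi*ax)*Rl).as_euler('xyz')
E
python3 - <<'E'
from h import *
s=read_state();print(s['tcp_pos'],s['orientation'],s['wrist_force'],s['q'].round(2),s['time'])
for phi in (-.1,0,.2,.35): print(phi); go(*pose(phi,M,.20))
E
```

```text
[ 0.64844544 -0.25420036  0.43224826] [-3.04130675  0.0046705   1.26970745] [-0.03112992 -0.30029936 -6.02056718] [ 0.53  0.58 -0.31  1.39  0.17  1.3  -0.1 ] 11.1667
-0.1
slide [-0.094  0.12   0.053] turn [-0.001  0.009 -0.003]
0
slide [-0.095  0.029  0.025] turn [-0.201  0.009 -0.003]
0.2
slide [-0.095 -0.16  -0.002] turn [-0.601  0.009 -0.002]
0.35
slide [-0.095 -0.304  0.003] turn [-0.901  0.01  -0.001]
```

Run:
```python
from h import *
E=O-.038*X+.006*np.array([.084,-.9965]); print(E)
for phi in (-.1,.1): print(phi); go(*pose(phi,E,.162))
p0,e0=pose(.1,E,.16);A=R.from_euler('xyz',e0)
for phi in np.arange(.15,.86,.05):
    p,e=pose(phi,E,.16); print(round(phi,2),(A.inv().apply(np.array(p)-p0)/.25).round(3),round(-(phi-.1)/.5,2))
```

```text
[ 0.588637 -0.259671]
-0.1
slide [-0.09   0.207  0.197] turn [-0.001  0.009 -0.003]
0.1
slide [-0.091  0.022  0.151] turn [-0.401  0.009 -0.002]
0.15 [ 0.    -0.045 -0.015] -0.1
0.2 [-0.    -0.092 -0.027] -0.2
0.25 [ 0.    -0.138 -0.038] -0.3
0.3 [ 0.    -0.185 -0.046] -0.4
0.35 [ 0.    -0.233 -0.051] -0.5
0.4 [-0.    -0.281 -0.054] -0.6
0.45 [-0.    -0.329 -0.055] -0.7
0.5 [-0.    -0.376 -0.053] -0.8
0.55 [ 0.    -0.424 -0.049] -0.9
0.6 [ 0.    -0.471 -0.043] -1.0
0.65 [ 0.    -0.518 -0.034] -1.1
0.7 [-0.    -0.565 -0.023] -1.2
0.75 [ 0.    -0.611 -0.01 ] -1.3
0.8 [ 0.    -0.656  0.006] -1.4
0.85 [-0.    -0.7    0.024] -1.5
```

Request:
{"name": "arm_command", "arguments": {"slide": [[-0.03,0.04,0.03],[-0.06,0.09,0.07],[-0.09,0.14,0.11],[-0.09,0.11,0.14],[-0.09,0.06,0.15],[-0.09,0.02,0.15],[-0.09,0.02,0.15],[-0.09,0.02,0.15]], "turn": [[0,0,0],[0,0,0],[-0.1,0,0],[-0.2,0.01,0],[-0.3,0.01,0],[-0.4,0.01,0],[-0.4,0.01,0],[-0.4,0.01,0]]}}

```text
time: 11.83
tcp_pos: [0.6432, -0.2731, 0.3952]
orientation: [3.043, -0.002, 1.273]
wrist_force: [1.0, 0.5, -5.1]
finger_gap: 0.151
finger_force: 40.0
```

Run:
```python
from h import *
import cv2
E=O-.038*X+.006*np.array([.084,-.9965])
s=read_state();print(s['tcp_pos'],s['orientation'],s['q'].round(2),s['wrist_force']);go(*pose(.1,E,.16))
b=cams.read_camera('scene');t=cams.read_camera('top')
r=lambda i,x,y,w,h:cv2.resize(i[y:y+h,x:x+w,::-1],(400,300),interpolation=cv2.INTER_CUBIC)
cv2.imwrite('pics/c4.png',np.hstack([r(t,340,90,160,120),r(b,150,150,160,120)]))
```

```text
[ 0.6432443  -0.27307618  0.39517528] [ 3.04268938e+00 -1.52681823e-03  1.27260237e+00] [ 0.57  0.56 -0.32  1.5   0.19  1.01 -0.09] [ 1.01791478  0.47229791 -5.13542248]
slide [-0.013  0.003  0.012] turn [-0.002 -0.003  0.003]
```

View pics/c4.png

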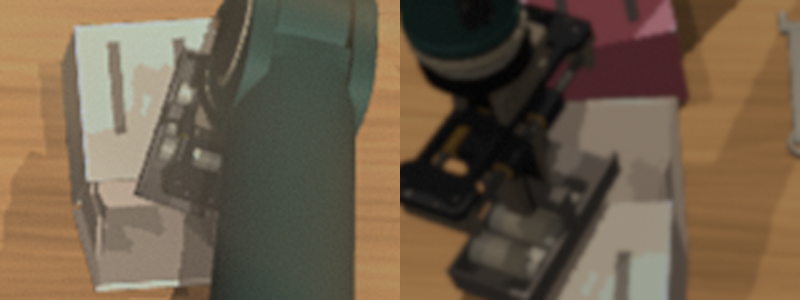

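The caddy, with its fuses, is tilted slightly over the mouth. The left pour corner is at top ≈(396,166), scene ≈(236,214). I'll check that against the plan before tipping.

Run:
```python
from h import *
print(tri((396,166),(236,214)),plane('top',(396,166),.175).round(3),plane('scene',(236,214),.175).round(3))
print(proj('top',(.5995,-.2243,.165)),proj('scene',(.5995,-.2243,.175)))
```

```text
(array([ 0.6015, -0.2252,  0.1643]), np.float64(2.6)) [ 0.599 -0.225  0.175] [ 0.608 -0.221  0.175]
[395.17348993 166.77635723] [235.11239624 210.79023018]
```

It matches the plan to within 3 mm, so I'll tip now.

Request:
{"name": "arm_command", "arguments": {"slide": [[-0.01,-0.045,-0.01],[-0.01,-0.09,-0.02],[-0.01,-0.14,-0.03],[-0.01,-0.185,-0.04],[-0.01,-0.23,-0.045],[-0.01,-0.28,-0.05],[-0.01,-0.33,-0.05],[-0.01,-0.375,-0.05],[-0.01,-0.425,-0.045],[-0.01,-0.47,-0.04]], "turn": [[-0.1,0,0],[-0.2,0,0],[-0.3,0,0],[-0.4,0,0],[-0.5,0,0],[-0.6,0,0],[-0.7,0,0],[-0.8,0,0],[-0.9,0,0],[-1,0,0]]}}

```text
time: 12.77
tcp_pos: [0.5301, -0.2409, 0.394]
orientation: [2.539, -0.001, 1.272]
wrist_force: [0.2, -0.4, -3.0]
finger_gap: 0.146
finger_force: 40.0
```

Run:
```python
from h import *
E=O-.038*X+.006*np.array([.084,-.9965])
s=read_state();print(s['tcp_pos'],s['orientation'],s['q'].round(2),s['wrist_force'])
for f in(.6,.7,.8,.9):go(*pose(f,E,.16))
```

```text
[ 0.53013555 -0.24088477  0.39396219] [ 2.53884218e+00 -1.24789250e-03  1.27248925e+00] [ 0.68  0.29 -0.35  1.97  0.2   0.3  -0.09] [ 0.17426815 -0.44187671 -2.98823949]
slide [-0.003 -0.006  0.01 ] turn [ 0.005 -0.004  0.001]
slide [-0.003 -0.097 -0.018] turn [-0.195 -0.004  0.001]
slide [-0.002 -0.191 -0.037] turn [-0.395 -0.004  0.001]
slide [-0.002 -0.286 -0.046] turn [-0.595 -0.004  0.001]
```

Request:
{"name": "arm_command", "arguments": {"slide": [[0,-0.045,-0.01],[0,-0.1,-0.018],[0,-0.1,-0.018],[0,-0.1,-0.018],[0,-0.1,-0.018],[0,-0.1,-0.018],[0,-0.1,-0.018],[0,-0.1,-0.018]], "turn": [[-0.1,0,0],[-0.2,0,0],[-0.2,0,0],[-0.2,0,0],[-0.2,0,0],[-0.2,0,0],[-0.2,0,0],[-0.2,0,0]]}}

```text
time: 13.43
tcp_pos: [0.5082, -0.2343, 0.3831]
orientation: [2.441, -0.001, 1.272]
wrist_force: [-0.2, -0.6, -2.5]
finger_gap: 0.147
finger_force: 40.0
```

Run:
```python
from h import *
import cv2
s=read_state();print(s['tcp_pos'],s['orientation'],s['q'].round(2),s['wrist_force'])
b=cams.read_camera('scene');t=cams.read_camera('top')
r=lambda i,x,y,w,h:cv2.resize(i[y:y+h,x:x+w,::-1],(400,300),interpolation=cv2.INTER_CUBIC)
cv2.imwrite('pics/c5.png',np.hstack([r(t,340,100,160,120),r(b,150,140,160,120)]))
```

```text
[ 0.50822805 -0.23433455  0.38314454] [ 2.44109930e+00 -1.27248373e-03  1.27191475e+00] [ 0.81  0.29 -0.48  2.06  0.5   0.15 -0.38] [-0.24060385 -0.64658295 -2.54549611]
```

View pics/c5.png

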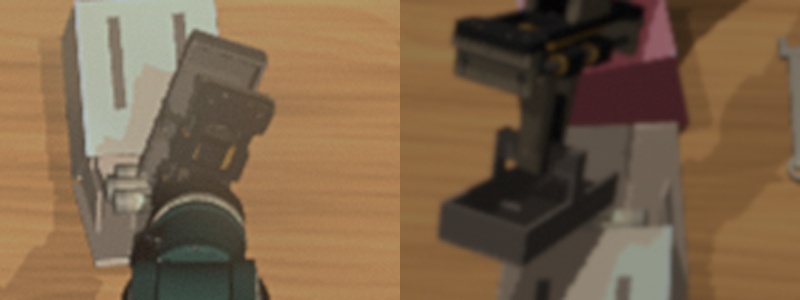

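In the top crop the fuses are seen in the bin at ≈(125,195), and the caddy trough looks empty. The weight has also dropped to 2.5 N, the caddy alone. Now I'll raise and level it.

Run:
```python
from h import *
E=O-.038*X+.006*np.array([.084,-.9965])
for f,z in((.7,.18),(.6,.19),(.5,.2),(.4,.21),(.3,.22),(.22,.23)):go(*pose(f,E,z))
```

```text
slide [-0.002  0.056 -0.063] turn [ 0.    -0.004  0.   ]
slide [-0.002  0.17  -0.057] turn [ 0.2   -0.004  0.   ]
slide [-0.002  0.28  -0.042] turn [ 0.4   -0.004  0.001]
slide [-0.002  0.385 -0.02 ] turn [ 0.6   -0.004  0.001]
slide [-0.002  0.485  0.011] turn [ 0.8   -0.004  0.001]
slide [-0.002  0.565  0.034] turn [ 0.96  -0.004  0.001]
```

Request:
{"name": "arm_command", "arguments": {"slide": [[0,0.05,-0.06],[0,0.11,-0.06],[0,0.17,-0.057],[0,0.28,-0.042],[0,0.385,-0.02],[0,0.485,0.01],[0,0.565,0.034],[0,0.565,0.034]], "turn": [[0,0,0],[0.1,0,0],[0.2,0,0],[0.4,0,0],[0.6,0,0],[0.8,0,0],[0.96,0,0],[0.96,0,0]]}}

```text
time: 14.2
tcp_pos: [0.6195, -0.2689, 0.4685]
orientation: [2.919, -0.004, 1.272]
wrist_force: [1.4, 0.2, -3.0]
finger_gap: 0.151
finger_force: 40.0
```

Run:
```python
from h import *
s=read_state();print(s['tcp_pos'],s['orientation'],s['q'].round(2),s['wrist_force'])
go((.65,-.25,.46),(np.pi,0,1.30));go((.571,.203,.46),(np.pi,0,1.306))
```

```text
[ 0.61949167 -0.26892724  0.46854252] [ 2.91912065 -0.00389026  1.27159417] [ 0.83  0.5  -0.66  1.52  0.36  1.01 -0.2 ] [ 1.36100261  0.21693809 -3.00755216]
slide [0.108 0.084 0.055] turn [ 0.445 -0.001 -0.057]
slide [ 1.747 -0.733 -0.124] turn [ 0.445 -0.    -0.069]
```

Request:
{"name": "arm_command", "arguments": {"slide": [[0.08,0,-0.03],[0.16,-0.03,-0.06],[0.24,-0.07,-0.06],[0.32,-0.1,-0.06],[0.4,-0.15,-0.06],[0.5,-0.2,-0.06],[0.6,-0.25,-0.06],[0.7,-0.3,-0.06],[0.8,-0.34,-0.06],[0.88,-0.37,-0.06]], "turn": [[0.1,0,0],[0.2,0,0],[0.3,0,0],[0.4,0,0],[0.445,0,-0.07],[0.445,0,-0.07],[0.445,0,-0.07],[0.445,0,-0.07],[0.445,0,-0.07],[0.445,0,-0.07]]}}

```text
time: 15.03
tcp_pos: [0.59, -0.027, 0.4616]
orientation: [-3.141, 0.002, 1.31]
wrist_force: [0.8, 0.3, -3.2]
finger_gap: 0.146
finger_force: 40.0
```

Run:
```python
from h import *
go((.571,.203,.40),(np.pi,0,1.306))
```

```text
slide [ 0.87  -0.31   0.245] turn [-0.002  0.004  0.009]
```

Request:
{"name": "arm_command", "arguments": {"slide": [[0.1,-0.04,0],[0.2,-0.08,0],[0.3,-0.12,0.03],[0.4,-0.16,0.08],[0.5,-0.2,0.12],[0.6,-0.23,0.16],[0.7,-0.26,0.2],[0.8,-0.29,0.24],[0.87,-0.31,0.245],[0.87,-0.31,0.245]], "turn": [[0,0,0],[0,0,0],[0,0,0],[0,0,0],[0,0,0],[0,0,0],[0,0,0],[0,0,0],[0,0,0],[0,0,0]]}}

```text
time: 15.87
tcp_pos: [0.5707, 0.205, 0.3996]
orientation: [-3.138, -0.001, 1.315]
wrist_force: [-0.5, 0.2, -2.5]
finger_gap: 0.147
finger_force: 40.0
```

Run:
```python
from h import *
print(read_state()['tcp_pos'],read_state()['orientation']);go((.571,.203,.241),(np.pi,0,1.306))
```

```text
[0.57070973 0.20503103 0.39964332] [-3.13802921e+00 -1.34307831e-03  1.31520189e+00]
slide [-0.008  0.005  0.635] turn [-0.007 -0.003  0.018]
```

Request:
{"name": "arm_command", "arguments": {"slide": [[-0.01,0,0.1],[-0.01,0,0.2],[-0.01,0,0.3],[-0.01,0,0.4],[-0.01,0,0.48],[-0.01,0,0.55],[-0.01,0,0.6],[-0.01,0,0.625],[-0.01,0,0.635],[-0.01,0,0.635]], "turn": [[-0.007,0,0],[-0.007,0,0],[-0.007,0,0],[-0.007,0,0],[-0.007,0,0],[-0.007,0,0],[-0.007,0,0],[-0.007,0,0],[-0.007,0,0],[-0.007,0,0]]}}

```text
time: 16.7
tcp_pos: [0.5721, 0.1974, 0.2419]
orientation: [3.14, 0.002, 1.307]
wrist_force: [0.1, 0.3, -2.5]
finger_gap: 0.147
finger_force: 40.0
```

Request:
{"name": "arm_command", "arguments": {"slide": [[0,0,0.005],[0,0,0.008],[0,0,0.008]], "turn": [[0,0,0],[0,0,0],[0,0,0]]}}

```text
time: 16.95
tcp_pos: [0.5723, 0.1975, 0.2404]
orientation: [3.139, 0.002, 1.307]
wrist_force: [0.5, -0.1, -2.2]
finger_gap: 0.147
finger_force: 40.0
```

Request:
{"name": "arm_command", "arguments": {"slide": [[0,0,0.004],[0,0,0.006],[0,0,0.006]], "turn": [[0,0,0],[0,0,0],[0,0,0]]}}

```text
time: 17.2
tcp_pos: [0.5725, 0.1976, 0.2396]
orientation: [3.139, 0.002, 1.306]
wrist_force: [-1.3, -0.8, 5.2]
finger_gap: 0.147
finger_force: 40.0
```

Contact with the board (+5 N). I'll release and rise.

Request:
{"name": "arm_command", "arguments": {"slide": [[0,0,0],[0,0,0],[0,0,0],[0,0,0],[0,0,0],[0,0,0]], "turn": [[0,0,0],[0,0,0],[0,0,0],[0,0,0],[0,0,0],[0,0,0]], "gripper": 60}}

```text
time: 17.7
tcp_pos: [0.5721, 0.1975, 0.2382]
orientation: [3.141, 0.002, 1.307]
wrist_force: [-1.0, 1.4, 0.4]
finger_gap: 0.562
finger_force: 0.0
```

Request:
{"name": "arm_command", "arguments": {"slide": [[0,0,-0.05],[0,0,-0.15],[0,0,-0.3],[0,0,-0.45],[0,0,-0.6],[0,0,-0.7],[0,0,-0.7]], "turn": [[0,0,0],[0,0,0],[0,0,0],[0,0,0],[0,0,0],[0,0,0],[0,0,0]]}}

```text
time: 18.28
tcp_pos: [0.5728, 0.1993, 0.4205]
orientation: [3.131, -0.004, 1.307]
wrist_force: [0.9, 0.7, 0.6]
finger_gap: 0.649
finger_force: 0.0
```

Request:
{"name": "arm_command", "arguments": {"slide": [[-0.1,-0.3,0],[-0.2,-0.6,0],[-0.2,-0.6,0],[-0.2,-0.6,0],[-0.2,-0.6,0],[-0.2,-0.6,0]], "turn": [[0,0,0],[0,0,0],[0,0,0],[0,0,0],[0,0,0],[0,0,0]]}}

```text
time: 18.78
tcp_pos: [0.4129, 0.1888, 0.4137]
orientation: [3.138, 0.004, 1.308]
wrist_force: [0.3, -0.6, 0.2]
finger_gap: 0.653
finger_force: 0.0
```

Run:
```python
from h import *
import cv2
s=read_state();print(s['tcp_pos'],s['time'])
b=cams.read_camera('scene');t=cams.read_camera('top')
r=lambda i,x,y,w,h:cv2.resize(i[y:y+h,x:x+w,::-1],(400,300),interpolation=cv2.INTER_CUBIC)
cv2.imwrite('pics/c6.png',np.vstack([np.hstack([r(t,200,80,280,210),r(t,360,120,100,75)]),np.hstack([r(b,361,201,104,78),r(b,170,180,160,120)])]))
```

```text
[0.41288331 0.18879861 0.41370001] 18.7833
```

View pics/c6.png

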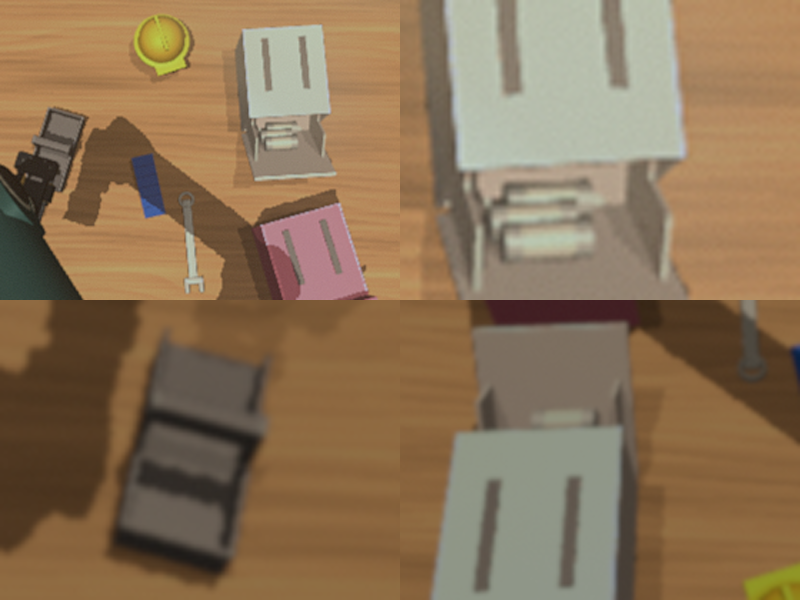

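All three fuses lie in the bin (top-right crop, (550,195), (545,215) and (548,242)). The front is still at its stop, with the lip at top (405,204). The caddy is empty and upright in its place, and the lamp, spanner and wedge have not moved.

```bash
python3 -c "
from bench import ticket
print(ticket.hand_in())"
```

```text
the job is handed in; nothing more can be done
None
```

The job is handed in: the bin front is out at its stop with all three fuses inside, the empty caddy is back upright in its place, and the lamp, spanner and wedge were left alone (about 19 s of the 72 s used; no verdict came back at hand-in).

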